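# Set a sheet blank in the filing block with its dyed end over the ledge

### The arm

A 6-joint arm with a two-finger parallel gripper is mounted at the origin on a cart in front of the work surface, level with it; the furniture and walls round the work are solid. World frame = base frame: x ahead of the robot, y to its left, z up, the work surface at z = 0. Lengths are in m, angles in rad, forces in N, time in s.
With the tool pointing down it reaches from about 0.35 to 0.975 m from the base axis. Payload 4.9 kg.
Tool frame: the origin (TCP) lies at the very end of the fingers, on their centre line; the grasp point (between the pads) lies 19 mm behind it (ctrl.grip_point_offset is the distance from the TCP to the grasp point, in m); z points along the fingers, y is the line along which they close (so a half turn about z gives the same grasp; the last joint's range is limited). The gripper opens to 85 mm and grips with 20 to 120 N. Pads are 22 mm wide; open, the fingers measure 114 mm over their backs; the gripper's body (76 mm by 85 mm) begins 54 mm behind the grasp point. The pads swing forward as they close: fully open they stand 13 mm farther back than shut.
Start: joints at [-1.288, 0.053, 1.613, -0, 1.476, -0.119], TCP at [0.244, -0.575, 0.231] pointing down, gripper open.
Joint ranges: [-3.01, 3.01], [-1.01, 2.22], [0.06, 2.58], [-1.02, 4.17], [0.09, 2.62], [-3.14, 3.14]. Speed limits (rad/s): [2.57, 2.57, 3.14, 3.14, 3.14, 3.14].

### API

Orientations are given as a rotation vector (axis times angle).
In Python, from station import ctrl gives the robot as it stands.
- The arm moves only by the tool send_rows, never from a script. Its argument "rows" is a list of rows, each a list of 3 entries, a list of its own where there are three numbers: the finger opening in cm, from 0 to 8.54, then the shift along the tool's x, y, z in cm, then the turn about the tool's z in degrees. A call has 1 to 10 rows; each row shifts and turns the commanded pose from where the row before left it, along the tool's axes as they then stand; what a row does not reach is not made up. A row lasts 1/8 s, in which the tool goes at most 62.5 mm and 10.7 degrees, less where a joint would pass 70% of its speed; a pose out of reach is approached as far as the arm can. A call with a gripper value outside its range is refused whole. The fingers move at their own pace and stop on an object; "newtons" is the grip in N (left out, the last holds). Time passes only in rows, so rows that do not move let the fingers close. It gives the time, the measured TCP pose, the force, the opening and the grip force at its end, in the units of the state.
- ctrl.get_obs(): the state, without advancing time (a new reading comes with each control period).
- ctrl.get_image(name): name is "scene" or "side" or "wrist"; returns a dict with "frame" (400x640x3 uint8, red, green, blue), "range_z" (400x640 float32, m along the optical axis (not along the pixel's ray), 0 where there is no reading), "fx", "fy", "cx", "cy" (pixels), "cam_to_world" (4x4, takes a point from camera to world coordinates). Camera axes: x right, y down, z forward; pixel columns grow to the right and rows downward; lengths in m; the calibration is good to about 2 mm. A picture is of the moment at which its call begins.
- ctrl.finish_job(): hands the job in; it is judged then, once.
The state is a dict: "t": time; "q": joint angles; "dq": joint speeds; "effort": joint torques, N m; "tool_pos": TCP position; "tool_rot": TCP orientation; "contact_force": force on the tool from outside, world axes, zero at the start; "wrist_torque": the same for the moment, N m; "opening": finger opening in m; "grip_force": force on a finger pad.
Only numpy, scipy, OpenCV 4.12 (cv2) and the standard library are available. Lean on these libraries where they do the work, as an engineer would, in place of code of your own. Each camera call takes 0.05 s, during which the arm holds its last target. There are 200 camera calls.

### The job

Get the sheet blank ready for filing its blue-dyed end, pushing with the fingertips only: slide it flat against the fence of the filing block and along the fence until its whole blue end, and hardly any bare metal, stands out past the right-hand end of the ledge. Then tip the weighted hold-down arm over so that its rubber pad rests on the blank. Never lift or pick up the blank, and leave the file, caliper, brush and vial where they are.

Things in the scene. Friction and masses are not known exactly. Their poses are not given: they have to be found in the camera images.
- block: Filing block fixed on the bench: blue base, dark steel top plate. Origin on the bench under it; z up, y along the fence to the left, x away from the robot. Its flat top, the ledge, is 50 mm above the origin and spans x -65 to 85 mm, y -130 mm (right-hand end, bright filing edge) to +150 mm.
- ledge (a point): Point on the top edge of the ledge's right-hand end, 50 mm above the bench, in the block's axes at x = 5 mm (on the centre line of a blank that lies against the fence), y = -130 mm. Beyond it (towards the block's -y) the blank hangs free over the bench.
- fence (a point): Middle of the top of the fence's guiding face (facing the robot), in the block's axes at x = 35, y = 11, z = 62 mm. The fence is a bright steel bar on the ledge, 15 mm thick, 12 mm high, from y = -108 to 130 mm. Behind it, at y = -105 mm, stands the grey bracket of the hold-down arm: 34 mm wide, x = 56 to 82 mm, top 94 mm above the bench.
- blank: Loose aluminium sheet, 60 mm wide (x), 160 long (y), 5 thick, about 0.15 kg, flat on the ledge; slides at under 2 N. Origin: centre of its underside, at x = 5 mm in the block's axes when against the fence. Its -y end, towards the ledge's right-hand end, is dyed blue over the last 22 mm. At the start it lies 4 to 32 mm from the fence, up to 6 degrees askew, blue end still on the ledge.
- blue_end (a point): Middle of the blank's blue end face, at half its thickness.
- hold_arm (a joint): Steel hold-down arm of the block on a pivot along the block's y at x = 68, y = -105, z = 80 mm in its axes. Angle in rad: 0 = level, pointing to the block's -x, its rubber pad (63 mm from the pivot) on the blank; pi/2 = upright; more = leaning back, away from the robot. Starts 0.08 to 0.23 rad past upright, held by friction. 0.35 kg, 14 mm wide.
- ball_end (a point): Centre of the red ball (26 mm across) at the arm's end, 103 mm from the pivot. Pushed at the ball towards the robot (1 to 2 N) the arm tips; from about 0.3 rad forward of upright it sinks by its own weight onto the blank within about 1.5 s and stays.
- file: Bystander: flat hand file with orange handle, 250 mm long, 15 mm high, lying on the bench to the right of the block. Origin: underside.
- caliper: Bystander: digital caliper, 225 x 71 x 16 mm, lying on the bench to the left of the block, beyond the vial. Origin: underside.
- brush: Bystander: flat brush, 181 x 32 x 12 mm, lying on the bench to the right of the block, beyond the file. Origin: underside.
- vial: Bystander: white sample vial with blue cap, 27 mm across, 52 mm high, standing on the bench just left of the block. Origin: underside.
Mind the look-alikes: they are no part of the job. Leave any orange look-alike of the blank alone.

How it is judged:
By the outcome, as a careful person would: the job done as asked, in the order asked, and still so for the second after the job is handed in, with the robot touching nothing.
It also fails if it takes over 58 s, if anything falls off the work surface, if the arm or the gripper's body presses on something with over 40 N, if the wrist force passes 120 N, or if a joint passes its speed limit or range.

## Working session

There is one attempt and no reset: what is moved stays moved. The work goes in short steps, Python scripts to look and compute and a tool call to move; the robot and the scene stay as the last step left them, time stands still between calls to the robot, and variables do not carry over. Pictures are saved under pics/ and viewed, at most 10 in all, crops included, and the job is handed in when it is done.

Besides the shell and the picture viewer there is one more tool, called after "Request:" in YAML: its name, and indented under it one key for each argument. send_rows: Moves the arm, as the interface text tells. Its arguments: {"type":"object","properties":{"rows":{"type":"array","items":{"type":"array"}},"newtons":{"type":"number"}},"required":["rows"]}

```bash
mkdir -p pics; ls
cat > h.py <<'E'
import numpy as np, cv2
from station import ctrl
def grab(n):
    d=ctrl.get_image(n); np.savez(f'{n}.npz',**d); return d
def load(n): return dict(np.load(f'{n}.npz'))
def pts(d):
    h,w=d['range_z'].shape; u,v=np.meshgrid(np.arange(w),np.arange(h)); z=d['range_z']
    c=np.stack([(u-d['cx'])/d['fx']*z,(v-d['cy'])/d['fy']*z,z],-1)
    T=d['cam_to_world']; P=c@T[:3,:3].T+T[:3,3]; P[z==0]=np.nan; return P
def ray(d,u,v,h):
    T=d['cam_to_world']; r=T[:3,:3]@np.array([(u-d['cx'])/d['fx'],(v-d['cy'])/d['fy'],1]); o=T[:3,3]
    return o+r*(h-o[2])/r[2]
E
python3 - <<'E'
from h import *
for n in ['scene','side']:
    d=grab(n); cv2.imwrite(f'pics/{n}0.png',d['frame'][:,:,::-1]); print(n,d['cam_to_world'].round(3).tolist(),d['fx'])
o=ctrl.get_obs(); print(o['t'],o['tool_pos'],o['tool_rot'],o['opening'])
E
```

```text
pics
scene [[-0.56, -0.544, 0.625, -0.315], [-0.828, 0.362, -0.427, 0.659], [0.006, -0.757, -0.653, 0.943], [0.0, 0.0, 0.0, 1.0]] 437.79955135858836
side [[-0.936, -0.23, 0.268, 0.153], [-0.353, 0.568, -0.744, 1.063], [0.018, -0.791, -0.612, 0.879], [0.0, 0.0, 0.0, 1.0]] 497.33983859851025
0.1 [ 0.24425931 -0.57467972  0.2301636 ] [-3.07657962e+00 -6.26506443e-01  2.22913918e-04] 0.08540488478286787
```

View pics/scene0.png

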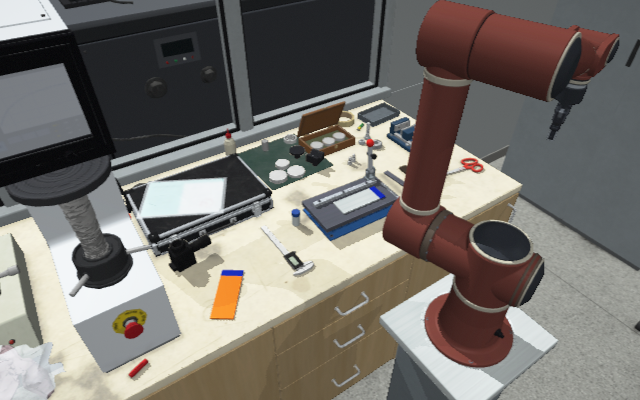

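View pics/side0.png

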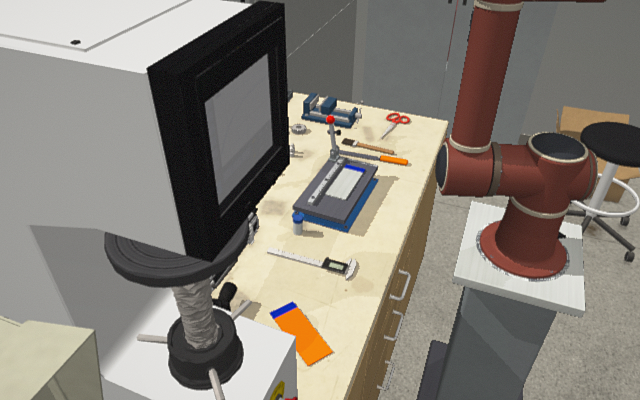

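The scene view has the block at about (350,205), with the silver blank and its blue end at (375,193), the upright arm's red ball at (370,143), the vial at (296,215) and the caliper at (290,255). The side view has the block at (337,192) and the ball at (330,119).

There are two candidates for the blank: the silver sheet on the ledge (scene 358,202; side 348,183) and the orange sheet on the bench (scene 228,295; side 302,333). The silver one fits because it is aluminium and lies on the ledge. I'll measure it and check it in a crop.

```bash
cat > m.py <<'E'
from h import *
import sys
def rect(P):
    r=cv2.minAreaRect(P[:,:2].astype(np.float32)*1000); return np.round(r[0],1),np.round(r[1],1),round(r[2],2)
for n,roi in [('scene',(290,130,410,245)),('side',(285,105,390,235))]:
    d=load(n); P=pts(d); f=d['frame']; hsv=cv2.cvtColor(f,cv2.COLOR_RGB2HSV)
    m=np.zeros(f.shape[:2],bool); x0,y0,x1,y1=roi; m[y0:y1,x0:x1]=1
    z=P[...,2]; H,S,V=[hsv[...,i].astype(int) for i in range(3)]
    L=m&(z>.043)&(z<.068)
    print(n,'ledge',L.sum(),rect(P[L]))
    B=L&(H>105)&(H<130)&(S>150)&(z>.05); print(' blue',B.sum(),rect(P[B]) if B.sum()>3 else '', np.median(z[B]))
    W=L&(S<60)&(V>170); nc,lab,st,ce=cv2.connectedComponentsWithStats(W.astype(np.uint8))
    for i in range(1,nc):
        if st[i,4]>40: print(' bright',st[i],rect(P[lab==i]),np.nanmedian(z[lab==i]).round(4))
    R=m&((H<6)|(H>174))&(S>170)&(V>100); 
    if R.sum(): v,u=np.nonzero(R); print(' red',R.sum(),u.mean(),v.mean(),np.nanmedian(P[R],0))
    cv2.imwrite(f'pics/{n}_c.png',cv2.resize(f[y0:y1,x0:x1,::-1],None,fx=4.5,fy=4.5,interpolation=cv2.INTER_CUBIC))
E
python3 m.py; python3 -c "
import cv2,numpy as np
a=cv2.imread('pics/scene_c.png');b=cv2.imread('pics/side_c.png');a=cv2.resize(a,(400,383));b=cv2.resize(b,(400,495))
c=np.zeros((495,800,3),np.uint8);c[:383,:400]=a;c[:,400:]=b;cv2.imwrite('pics/both.png',c)"
```

```text
scene ledge 3137 (array([ 621.5, -124. ]), array([434.2, 568. ]), 56.38)
 blue 103 (array([515.5,  29.4]), array([299.5,  63.4]), 81.08) 0.05431983657531758
 bright [344 182  22  10  59] (array([545.1, -58.1]), array([16.1, 80.2]), 0.65) 0.0627
 bright [333 188  46  25 529] (array([496.9, -26.8]), array([141. ,  64.1]), 85.97) 0.0556
 bright [320 192  22  10  64] (array([549.6,  33.8]), array([77.2, 14.5]), 88.73) 0.0624
 red 40 369.65 142.425 [ 0.57742966 -0.13261443  0.18901599]
side ledge 3492 (array([ 567.6, -172. ]), array([239.4, 661.8]), 20.08)
 blue 98 (array([516.1,  26.8]), array([304.5,  61.4]), 80.13) 0.05285466593185262
 bright [326 164  12  15  62] (array([543.6, -59.1]), array([76.4, 14.3]), 89.89) 0.0607
 bright [326 168  36  31 601] (array([494. , -30.6]), array([150.2,  63.2]), 89.41) 0.0541
 bright [312 179  15  19  82] (array([550.6,  27.7]), array([86.9, 19.8]), 88.76) 0.0611
 red 62 340.1774193548387 118.66129032258064 [ 0.57641703 -0.13224495  0.18515452]
```

View pics/both.png

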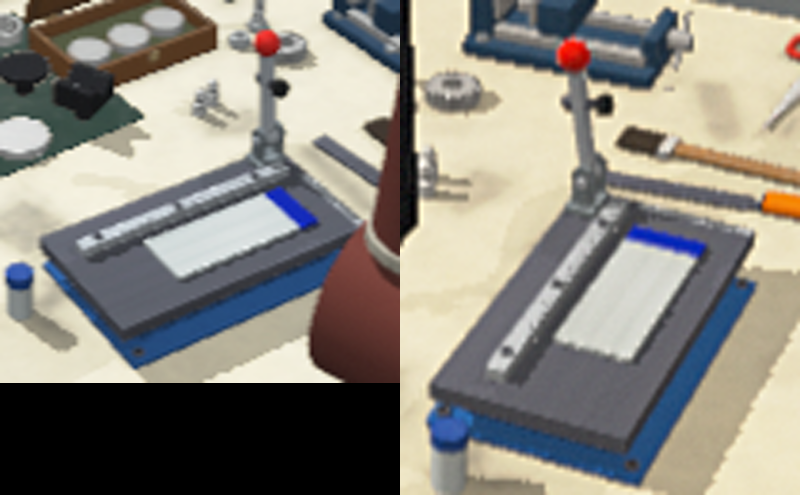

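The crop confirms that the blank is the silver sheet with the blue end, lying on the dark ledge below the fence. The ball stands above the right-hand end. I'll move in for a close wrist-camera view.

```bash
cat >> h.py <<'E'
from scipy.spatial.transform import Rotation as Ro
def yaw(): 
    R=Ro.from_rotvec(ctrl.get_obs()['tool_rot']).as_matrix(); return np.degrees(np.arctan2(R[1,0],R[0,0]))
def toolshift(dw,psi):
    a=np.radians(psi); c,s=np.cos(a),np.sin(a)   # tool x=(c,s), y=(s,-c), z down
    return np.round(100*np.array([c*dw[0]+s*dw[1], s*dw[0]-c*dw[1], -dw[2]]),2)
def to(target,psi):
    o=ctrl.get_obs(); return toolshift(np.array(target)-o['tool_pos'],psi)
E
python3 - <<'E'
from h import *
o=ctrl.get_obs(); print(Ro.from_rotvec(o['tool_rot']).as_matrix().round(3),yaw())
print(to([.42,-.06,.32],-4))
E
```

```text
[[ 0.92   0.391 -0.001]
 [ 0.391 -0.92   0.002]
 [ 0.    -0.002 -1.   ]] 23.020346373532863
[ 13.94 -52.57  -8.98]
```

Request:
send_rows:
  rows:
    - [0,[0,0,-3],9]
    - [0,[0,0,-3],9]
    - [0,[0,0,-3],9]
    - [0,[0,-5,0],0]
    - [0,[2,-5,0],0]
    - [0,[2,-5,0],0]
    - [0,[2,-5,0],0]
    - [0,[2,-5,0],0]
    - [0,[2,-5,0],0]
    - [0,[2,-5,0],0]

```text
t: 1.35
tool_pos: [0.3887, -0.2326, 0.3208]
tool_rot: [-3.139, 0.11, 0.0]
contact_force: [1.5, -0.1, -0.1]
opening: 0.0002
grip_force: 0.0
```

Request:
send_rows:
  rows:
    - [0,[1,-5,0],0]
    - [0,[1,-5,0],0]
    - [0,[0,-5,0],0]
    - [0,[0,-2.5,0],0]
    - [0,[0,0,0],0]

```text
t: 1.98
tool_pos: [0.4204, -0.0599, 0.321]
tool_rot: [3.14, -0.104, -0.0]
contact_force: [-0.4, 0.0, -1.0]
opening: 0.0
grip_force: 0.0
```

Run:
```python
from h import *
o=ctrl.get_obs(); print(o['t'],o['tool_pos'],yaw(),o['opening'],o['contact_force'])
d=grab('wrist'); print(d['cam_to_world'].round(3).tolist(),d['fx']); cv2.imwrite('pics/w0.png',d['frame'][:,:,::-1])
```

```text
1.975 [ 0.42037029 -0.05988027  0.32097665] -3.7903637683725084 4.512641346078384e-05 [-0.38271592  0.00291177 -0.96476593]
[[-0.066, -0.951, -0.301, 0.497], [-0.998, 0.063, 0.02, -0.064], [-0.0, 0.302, -0.953, 0.464], [0.0, 0.0, 0.0, 1.0]] 356.37147434431324
```

View pics/w0.png

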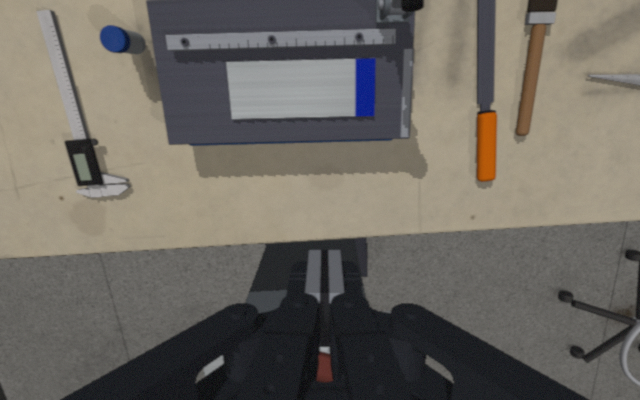

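The wrist view shows the ledge from (155,0) to (413,138), the fence bar from (167,42) to (396,36), the blank from (228,60) to (375,120) with blue at columns 356-376, and the bracket at (390,8).

```bash
cat > w.py <<'E'
from h import *
def rayv(d,uv,h): return np.array([ray(d,u,v,h)[:2] for u,v in uv])
def rect(P):
    b=cv2.boxPoints(cv2.minAreaRect((P*1000).astype(np.float32))); r=cv2.minAreaRect((P*1000).astype(np.float32))
    return np.round(r[0],1),np.round(r[1],1),round(r[2],2),b.round(1).tolist()
def masks(d):
    hsv=cv2.cvtColor(d['frame'],cv2.COLOR_RGB2HSV); H,S,V=[hsv[...,i].astype(int) for i in range(3)]; z=pts(d)[...,2]
    return H,S,V,z
def comp(m,seed=None):
    n,l,s,c=cv2.connectedComponentsWithStats(m.astype(np.uint8)); i=1+np.argmax(s[1:,4]); return l==i
def edge(d,m,h):
    c=max(cv2.findContours(m.astype(np.uint8),cv2.RETR_EXTERNAL,cv2.CHAIN_APPROX_NONE)[0],key=len)[:,0]
    return rayv(d,c,h)
if __name__=='__main__':
    d=grab('wrist'); H,S,V,z=masks(d); m=np.zeros(z.shape,bool); m[:240]=1
    led=m&(z>.045)&(z<.053); blk=comp(m&(z>.051)&(z<.059)&(((S<50)&(V>150))|((H>105)&(H<130)&(S>150))))
    blue=comp(m&(H>110)&(H<130)&(S>180)&(z>.047)); fen=comp(m&(z>.0585)&(z<.066)&(S<60)&(V>130))
    L=comp(m&(z>.045)&(z<.066))
    print('ledge',rect(edge(d,L,.05))); print('blank',rect(edge(d,blk,.055))); print('blue',rect(edge(d,blue,.055))); print('fence',rect(edge(d,fen,.062)))
    v,u=np.nonzero(fen); us=np.arange(u.min()+5,u.max()-5); bot=np.array([v[u==k].max()+.5 for k in us]); p=np.polyfit(us,bot,1)
    ok=abs(bot-np.polyval(p,us))<1.5; p=np.polyfit(us[ok],bot[ok],1)
    print('fence face',rayv(d,[(us[0],np.polyval(p,us[0])),(us[-1],np.polyval(p,us[-1]))],.062).round(4).tolist(),u.min(),u.max())
    o=d['frame'].copy()
    for mm,c in [(L,(0,255,0)),(blk,(255,0,0)),(fen,(255,255,0))]:
        cs=cv2.findContours(mm.astype(np.uint8),cv2.RETR_EXTERNAL,cv2.CHAIN_APPROX_NONE)[0]; cv2.drawContours(o,cs,-1,c,1)
    cv2.imwrite('pics/wm.png',o[:,:,::-1])
E
python3 w.py
```

```text
ledge (array([514.4, -21.8]), array([280. , 149.7]), 87.73, [[434.1000061035156, -158.6999969482422], [583.7000122070312, -164.60000610351562], [594.7999877929688, 115.0999984741211], [445.20001220703125, 121.0]])
blank (array([496.4, -28.2]), array([137.1,  58.2]), 87.53, [[464.3999938964844, -95.5], [522.5, -98.0], [528.4000244140625, 39.0], [470.29998779296875, 41.5]])
blue (array([ 493. , -108.8]), array([19.8, 59. ]), 87.62, [[463.1000061035156, -117.5], [522.0, -119.9000015258789], [522.9000244140625, -100.0999984741211], [463.8999938964844, -97.69999694824219]])
fence (array([547.7, -15.1]), array([222.7,  13.3]), 87.78, [[536.7000122070312, -126.0999984741211], [550.0, -126.5999984741211], [558.7000122070312, 96.0], [545.4000244140625, 96.5]])
fence face [[0.5458, 0.0927], [0.541, -0.12]] 165 380
```

```bash
cat >> h.py <<'E'
O=np.array([.504,-.0314]); PSI=np.radians(-2.27); EX=np.array([np.cos(PSI),np.sin(PSI)]); EY=np.array([-EX[1],EX[0]])
def bl(p): p=np.asarray(p)[...,:2]-O; return 1000*np.stack([p@EX,p@EY],-1)
def st():
    o=ctrl.get_obs(); print('t',o['t'],'block xy',bl(o['tool_pos']).round(1),'z',(1000*o['tool_pos'][2]).round(1),'yaw',yaw().round(2),'F',o['contact_force'].round(1))
E
python3 -c "
from h import *
st()"
```

```text
t 2.075 block xy [-82.4 -33.3] z 321.0 yaw -3.96 F [ 0.5 -0.1  0.2]
```

Request:
send_rows:
  rows:
    - [0,[0,0,0],-1.7]
    - [0,[1.0,-1.3,5],0]
    - [0,[0.6,-1.2,5],0]
    - [0,[0,0,5],0]
    - [0,[0,0,5],0]
    - [0,[0,0,4],0]
    - [0,[0,0,1.5],0]
    - [0,[0,0,0],0]

```text
t: 3.08
tool_pos: [0.4372, -0.0373, 0.0659]
tool_rot: [-3.141, 0.064, 0.002]
contact_force: [-0.1, 0.0, 0.8]
opening: 0.0001
grip_force: 0.0
```

```bash
python3 -c "
from h import *
st()"
```

```text
t 3.075 block xy [-66.6  -8.6] z 65.9 yaw -2.32 F [-0.1  0.   0.8]
```

Request:
send_rows:
  rows:
    - [0,[0,0,1.0],0]
    - [0,[0,0,0.4],0]
    - [0,[0.6,0,0],0]
    - [0,[0.5,0,0],0]
    - [0,[0.4,0,0],0]
    - [0,[0.4,0,0],0]
    - [0,[0.4,0,0],0]
    - [0,[0,0,0],0]

```text
t: 4.08
tool_pos: [0.4609, -0.0378, 0.0524]
tool_rot: [3.141, -0.062, 0.001]
contact_force: [0.0, 0.1, 0.1]
opening: -0.0001
grip_force: 0.2
```

```bash
python3 -c "
from h import *
st()"; python3 w.py
```

```text
t 4.075 block xy [-42.8  -8.1] z 52.4 yaw -2.28 F [0.  0.1 0.1]
ledge (array([520.8, -28.4]), array([266.4,  94.7]), 87.74, [[468.20001220703125, -159.60000610351562], [562.7999877929688, -163.3000030517578], [573.4000244140625, 102.9000015258789], [478.70001220703125, 106.5999984741211]])
blank (array([503.5, -28.4]), array([139. ,  55.7]), 87.73, [[472.8999938964844, -96.69999694824219], [528.5, -98.9000015258789], [534.0, 39.900001525878906], [478.3999938964844, 42.099998474121094]])
blue (array([ 500.3, -108.8]), array([20.8, 55.7]), 87.57, [[472.0, -118.0], [527.5999755859375, -120.4000015258789], [528.5, -99.5999984741211], [472.8999938964844, -97.19999694824219]])
fence (array([547.2, -26.5]), array([203.1,  13.7]), 87.73, [[536.2999877929688, -127.69999694824219], [550.0, -128.1999969482422], [558.0999755859375, 74.69999694824219], [544.4000244140625, 75.19999694824219]])
fence face [[0.5441, 0.0735], [0.5383, -0.1265]] 0 574
```

Request:
send_rows:
  rows:
    - [0,[0.4,0,0],0]
    - [0,[0.2,0,0],0]
    - [0,[0.1,0,0],0]
    - [0,[0,0,0],0]

```text
t: 4.62
tool_pos: [0.4675, -0.038, 0.0522]
tool_rot: [-3.141, 0.063, -0.0]
contact_force: [-0.9, 0.2, 0.2]
opening: 0.0002
grip_force: 0.4
```

Request:
send_rows:
  rows:
    - [0,[0.1,0,0],0]
    - [0,[0,0,0],0]

```text
t: 4.88
tool_pos: [0.4684, -0.0381, 0.0523]
tool_rot: [3.141, -0.062, -0.0]
contact_force: [-0.5, -0.3, 0.0]
opening: 0.0005
grip_force: 0.6
```

Request:
send_rows:
  rows:
    - [0,[0.1,0,0],0]
    - [0,[0,0,0],0]

```text
t: 5.12
tool_pos: [0.4688, -0.0381, 0.0521]
tool_rot: [3.141, -0.062, -0.003]
contact_force: [-4.6, -1.5, 3.0]
opening: -0.0
grip_force: 2.5
```

Request:
send_rows:
  rows:
    - [0,[0.1,0,0],0]
    - [0,[0,0,0],0]

```text
t: 5.38
tool_pos: [0.469, -0.0381, 0.052]
tool_rot: [3.141, -0.062, -0.007]
contact_force: [-7.6, -0.6, 6.1]
opening: -0.0002
grip_force: 4.8
```

Request:
send_rows:
  rows:
    - [0,[-0.5,0,0],0]
    - [0,[-1.5,0,0],0]
    - [0,[0,0,-3],0]
    - [0,[0,-5.4,0],0]
    - [0,[0,-5.4,0],0]
    - [0,[3.1,0,0],0]
    - [0,[3.1,0,0],0]
    - [0,[0,0,0],0]

```text
t: 6.38
tool_pos: [0.5188, 0.0683, 0.0829]
tool_rot: [-3.141, 0.062, -0.004]
contact_force: [-0.1, -0.9, -0.0]
opening: 0.0002
grip_force: 0.0
```

```bash
python3 - <<'E'
from h import *
st(); d=grab('wrist'); cv2.imwrite('pics/w1.png',d['frame'][:,:,::-1])
d=grab('side'); d=grab('scene')
E
python3 w.py; python3 m.py
```

```text
t 6.375 block xy [ 10.8 100.2] z 82.9 yaw -2.27 F [-0.1 -0.9 -0. ]
ledge (array([551.6,   8. ]), array([217.7,  77.5]), 87.73, [[508.6000061035156, -99.19999694824219], [586.0, -102.30000305175781], [594.7000122070312, 115.30000305175781], [517.2000122070312, 118.30000305175781]])
blank (array([523.5, -27.6]), array([134.6,  19.7]), 87.73, [[511.0, -94.5], [530.5999755859375, -95.30000305175781], [536.0, 39.29999923706055], [516.2999877929688, 40.0]])
blue (array([560.3, 148.1]), array([0.2, 2.3]), 55.39, [[559.2999877929688, 148.6999969482422], [561.2000122070312, 147.39999389648438], [561.2999877929688, 147.5], [559.4000244140625, 148.89999389648438]])
fence (array([548.6,   7. ]), array([179.9,  14.1]), 87.72, [[537.9000244140625, -82.5999984741211], [552.0999755859375, -83.19999694824219], [559.2000122070312, 96.5999984741211], [545.0999755859375, 97.19999694824219]])
fence face [[0.5454, 0.0951], [0.5383, -0.0797]] 262 639
scene ledge 2864 (array([690.7,   6.1]), array([335. , 512.9]), 89.76)
 blue 99 (array([540.8,  21.6]), array([301.7,  60.1]), 74.87) 0.05446703085499249
 bright [344 182  22  11  69] (array([545.4, -57. ]), array([79.8, 16.7]), 85.83) 0.0627
 bright [332 188  45  23 482] (array([507.7, -27.4]), array([138.4,  60.7]), 88.29) 0.0555
 red 13 369.6923076923077 144.69230769230768 [ 0.57397626 -0.13008059  0.18235992]
side ledge 2777 (array([512.5,   8.4]), array([341.6, 152. ]), 87.43)
 blue 94 (array([537.5,  22.7]), array([304.7,  57.1]), 75.12) 0.053298353741724314
 bright [329 167  29  31 503] (array([506. , -27.5]), array([145.7,  58.6]), 88.1) 0.0539
 bright [312 185   9  13  53] (array([550.9,  43.3]), array([19.9, 61.2]), 1.61) 0.061
 red 11 387.8181818181818 117.18181818181819 [ 0.50020536 -0.5319654   0.00513588]
```

View pics/w1.png

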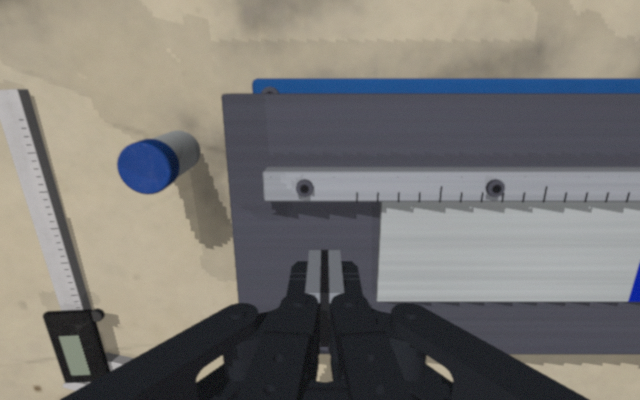

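The view shows the blank flush with the fence. Its left end is at column 379, and the fingers, at columns 290-357, are clear of it. I'll lower and push along the fence.

Request:
send_rows:
  rows:
    - [0,[0,0,2],0]
    - [0,[0,0,1.05],0]
    - [0,[0,0.8,0],0]
    - [0,[0,0.5,0],0]
    - [0,[0,0.6,0],0]
    - [0,[0,0.6,0],0]
    - [0,[0,0.6,0],0]
    - [0,[0,0.6,0],0]
    - [0,[0,0.6,0],0]
    - [0,[0,0,0],0]

```text
t: 7.82
tool_pos: [0.5149, 0.0245, 0.0517]
tool_rot: [3.14, -0.063, -0.0]
contact_force: [0.5, 0.2, -0.6]
opening: -0.0001
grip_force: 0.0
```

Request:
send_rows:
  rows:
    - [0,[0,0.6,0],0]
    - [0,[0,0.6,0],0]
    - [0,[0,0.6,0],0]
    - [0,[0,0.4,0],0]
    - [0,[0,0.4,0],0]
    - [0,[0,0.2,0],0]
    - [0,[0,0,0],0]

```text
t: 8.7
tool_pos: [0.514, -0.0031, 0.0519]
tool_rot: [3.141, -0.063, 0.0]
contact_force: [-0.4, -0.1, -0.6]
opening: -0.0001
grip_force: 0.0
```

```bash
python3 - <<'E'
from h import *
from w import edge,comp,masks,rect
st(); 
for n in ['wrist','side','scene']:
    d=grab(n)
d=load('wrist'); cv2.imwrite('pics/w2.png',d['frame'][:,:,::-1])
E
python3 w.py
```

```text
t 8.7 block xy [ 8.8 28.7] z 51.9 yaw -2.28 F [-0.4 -0.1 -0.6]Traceback (most recent call last):
  File "w.py", line 17, in <module>
    blue=comp(m&(H>110)&(H<130)&(S>180)&(z>.047)); fen=comp(m&(z>.0585)&(z<.066)&(S<60)&(V>130))
  File "w.py", line 10, in comp
    n,l,s,c=cv2.connectedComponentsWithStats(m.astype(np.uint8)); i=1+np.argmax(s[1:,4]); return l==i
                                                                      ~~~~~~~~~^^^^^^^^^
    return _wrapfunc(a, 'argmax', axis=axis, out=out, **kwds)
    return bound(*args, **kwds)
ValueError: attempt to get argmax of an empty sequence
```

View pics/w2.png

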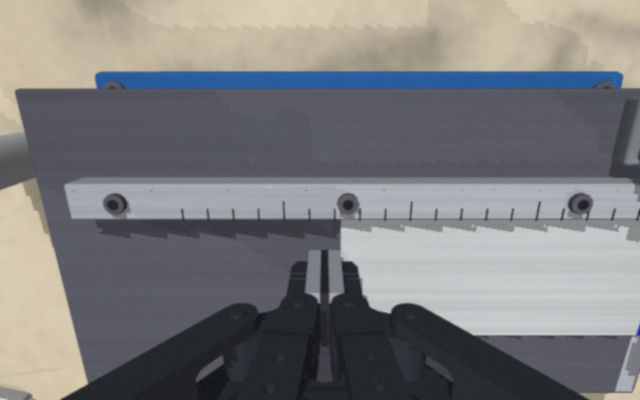

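The blank is still flush with the fence, with its left end at column 341 against the finger. I'll measure the remaining distance from that edge.

```bash
cat > e.py <<'E'
from h import *
d=grab('wrist') ; st()
g=cv2.cvtColor(d['frame'],cv2.COLOR_RGB2GRAY).astype(float)
for v in (235,240,245):
    r=cv2.GaussianBlur(g,(1,5),0)[v]; gr=np.gradient(r); k=np.argmax(gr[320:420])+320; w=gr[k-2:k+3]; u=(w*np.arange(k-2,k+3)).sum()/w.sum()
    print(v,u.round(2),bl(ray(d,u,v,.055)).round(2))
for n in ('side','scene'):
    d=grab(n); f=d['frame']; hsv=cv2.cvtColor(f,cv2.COLOR_RGB2HSV); H,S,V=[hsv[...,i].astype(int) for i in range(3)]
    m=np.zeros(H.shape,bool); m[130:215,330:410]=1
    b=(m&(H>112)&(H<128)&(S>180)&(V>130)).astype(np.uint8); c=cv2.findContours(b,0,1)[0]
    if not c: continue
    c=max(c,key=cv2.contourArea)[:,0]; q=np.array([bl(ray(d,u,v,.055)) for u,v in c]); print(n,len(c),q.min(0).round(1),q.max(0).round(1))
E
python3 e.py
```

```text
t 8.95 block xy [ 8.8 29. ] z 51.9 yaw -2.27 F [ 0.6 -0.7 -0.2]
235 341.07 [25.3  22.55]
240 340.97 [22.98 22.56]
245 340.88 [20.64 22.56]
side 25 [  -7.2 -134.3] [  31.1 -121.5]
scene 25 [ -24.2 -133.7] [  30.1 -118.1]
```

Request:
send_rows:
  rows:
    - [0,[0,0.4,0],0]
    - [0,[0,0.4,0],0]
    - [0,[0,0.4,0],0]
    - [0,[0,0.2,0],0]
    - [0,[0,0,0],0]
    - [0,[0,-0.3,0],0]
    - [0,[0,-0.7,-2],0]
    - [0,[-2,0,-4],0]
    - [0,[-3,4,-4],0]
    - [0,[-3,4,0],0]

```text
t: 10.3
tool_pos: [0.4331, -0.0838, 0.1552]
tool_rot: [3.138, -0.059, 0.012]
contact_force: [-0.1, -0.4, -0.2]
opening: 0.0001
grip_force: 0.0
```

Request:
send_rows:
  rows:
    - [0,[0,3,0],0]
    - [0,[0,4,0],0]
    - [0,[0,0,0],0]

```text
t: 10.68
tool_pos: [0.4284, -0.1543, 0.1511]
tool_rot: [3.14, -0.068, 0.0]
contact_force: [0.0, 0.6, -1.2]
opening: -0.0001
grip_force: 0.0
```

Run:
```python
from h import *
st(); d=grab('wrist'); cv2.imwrite('pics/w3.png',d['frame'][:,:,::-1])
```

```text
t 10.675 block xy [ -70.6 -125.8] z 151.1 yaw -2.48 F [ 0.   0.6 -1.2]
```

View pics/w3.png

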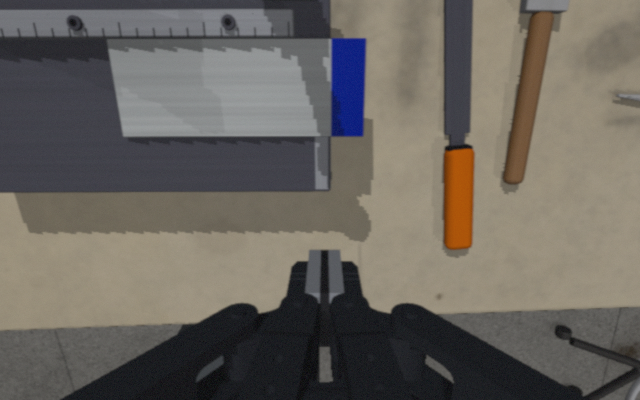

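The blue end, columns 332-366 and rows 38-136, is almost entirely past the ledge end at about column 330.

```bash
cat > f.py <<'E'
from h import *
import sys
if len(sys.argv)<2: grab('wrist')
d=load('wrist'); f=d['frame'].astype(float); sat=f[...,2]-f[...,0]; g=f.mean(-1)
def e(a,v,lo,hi,s):
    gr=s*np.gradient(a[v-1:v+2].mean(0)); k=np.argmax(gr[lo:hi])+lo; w=np.clip(gr[k-3:k+4],0,None); return (w*np.arange(k-3,k+4)).sum()/w.sum()
o={}
for v in range(50,130,8):
    a=e(sat,v,300,350,1); b=e(sat,v,340,400,-1); o.setdefault('bound',[]).append(bl(ray(d,a,v,.055))); o.setdefault('end',[]).append(bl(ray(d,b,v,.055)))
R=f[...,0]-f[...,2]
for v in range(145,186,6): o.setdefault('ledge',[]).append(bl(ray(d,e(R,v,310,345,1),v,.05)))
for k,q in o.items(): q=np.array(q); p=np.polyfit(q[:,0],q[:,1],1); print(k,p.round(4),'at x=5:',np.polyval(p,5).round(2),'spread',(q[:,1]-np.polyval(p,q[:,0])).std().round(2))
E
python3 f.py
```

```text
bound [-1.20000e-03 -1.29918e+02] at x=5: -129.92 spread 0.06
end [-1.000000e-03 -1.508673e+02] at x=5: -150.87 spread 0.03
ledge [-7.000000e-04 -1.295387e+02] at x=5: -129.54 spread 0.16
```

Request:
send_rows:
  rows:
    - [0,[0,-4,0],0]
    - [0,[0,-4,0],0]
    - [0,[0,-4,0],0]
    - [0,[2,-4,0],0]
    - [0,[3,0,4],0]
    - [0,[3,0,4],0]
    - [0,[0,0,0],0]

```text
t: 11.65
tool_pos: [0.5123, 0.006, 0.0658]
tool_rot: [-3.14, 0.059, 0.016]
contact_force: [-0.4, -0.1, -0.7]
opening: -0.0001
grip_force: 0.0
```

```bash
python3 -c "
from h import *
st()"
```

```text
t 11.65 block xy [ 6.8 37.7] z 65.8 yaw -2.15 F [-0.4 -0.1 -0.7]
```

Request:
send_rows:
  rows:
    - [0,[0,0,0.6],0]
    - [0,[0,0,0],0]

```text
t: 11.9
tool_pos: [0.5151, 0.0044, 0.0662]
tool_rot: [3.141, -0.062, 0.004]
contact_force: [-0.4, -0.4, 1.2]
opening: -0.0001
grip_force: 0.0
```

```bash
python3 -c "
from h import *
st()"
```

```text
t 11.9 block xy [ 9.6 36.2] z 66.2 yaw -2.25 F [-0.4 -0.4  1.2]
```

Down 1.4 cm, then along to TCP y of about 15.5.

Request:
send_rows:
  rows:
    - [0,[0,0,1],0]
    - [0,[0,0,0.4],0]
    - [0,[0,0.8,0],0]
    - [0,[0,0.8,0],0]
    - [0,[0,0.4,0],0]
    - [0,[0,0,0],0]

```text
t: 12.65
tool_pos: [0.5142, -0.0164, 0.051]
tool_rot: [-3.141, 0.064, -0.0]
contact_force: [-0.2, 0.3, -0.1]
opening: -0.0003
grip_force: 0.0
```

```bash
python3 e.py
```

```text
t 12.7 block xy [ 9.6 15.6] z 51.0 yaw -2.31 F [-0.2 -0.3 -0.5]
235 341.98 [26.46  8.63]
240 341.97 [24.16  8.6 ]
245 342.03 [21.83  8.54]
side 38 [ -27.4 -147.8] [  30.3 -132.8]
scene 25 [ -25.2 -147.3] [  30.1 -132.1]
```

Request:
send_rows:
  rows:
    - [0,[0,0.1,-0.1],0]
    - [0,[0,0.1,0],0]
    - [0,[0,0.05,0],0]
    - [0,[0,0,0],0]

```text
t: 13.3
tool_pos: [0.5141, -0.0183, 0.052]
tool_rot: [-3.141, 0.062, -0.0]
contact_force: [-0.4, 1.2, 0.3]
opening: -0.0002
grip_force: 0.6
```

```bash
python3 e.py
```

```text
t 13.35 block xy [ 9.6 13.5] z 52.0 yaw -2.28 F [-0.2  1.7  1.1]
235 339.76 [26.    7.68]
240 339.73 [23.68  7.67]
245 339.68 [21.34  7.65]
side 38 [ -27.4 -149.1] [  30.3 -133.9]
scene 26 [ -25.2 -148.5] [  30.1 -132.6]
```

Request:
send_rows:
  rows:
    - [0,[0,0.06,0],0]
    - [0,[0,0,0],0]

```text
t: 13.7
tool_pos: [0.514, -0.0191, 0.0518]
tool_rot: [3.141, -0.063, 0.0]
contact_force: [0.3, 1.0, 1.9]
opening: -0.0001
grip_force: 0.6
```

```bash
python3 e.py
```

```text
t 13.75 block xy [ 9.5 12.7] z 51.8 yaw -2.28 F [0.5 2.  1.2]
235 339.86 [25.98  6.84]
240 339.82 [23.66  6.82]
245 339.72 [21.32  6.84]
side 38 [ -27.4 -149.7] [  30.3 -134.4]
scene 26 [ -25.2 -149. ] [  30.1 -133.4]
```

Request:
send_rows:
  rows:
    - [0,[0,-0.4,0],0]
    - [0,[0,-0.7,-2],0]
    - [0,[-2,0,-4],0]
    - [0,[-3,4,-4],0]
    - [0,[-3,4,0],0]
    - [0,[0,3,0],0]
    - [0,[0,4,0],0]
    - [0,[0,0,0],0]
    - [0,[0,0,0],0]

```text
t: 14.98
tool_pos: [0.4291, -0.1534, 0.1506]
tool_rot: [-3.14, 0.063, 0.001]
contact_force: [-0.2, 0.8, -0.5]
opening: -0.0002
grip_force: 0.0
```

```bash
python3 f.py
python3 - <<'E'
from h import *
st(); d=load('wrist'); g=d['frame'].astype(float).mean(-1)
q=[];fq=[]
for u in range(150,310,8):
    c=g[:,u-1:u+2].mean(1); gr=-np.gradient(c); k=np.argmax(gr[120:150])+120; w=np.clip(gr[k-2:k+3],0,None); q.append(bl(ray(d,u,(w*np.arange(k-2,k+3)).sum()/w.sum(),.055)))
    gr=abs(np.gradient(c)); 
    if u%40==30: print(u,g[28:50,u].astype(int).tolist())
q=np.array(q); p=np.polyfit(q[:,1],q[:,0],1); print('front edge slope deg',np.degrees(np.arctan(p[0])).round(2),'x',np.polyval(p,-73).round(2))
E
```

```text
bound [-1.100000e-03 -1.317387e+02] at x=5: -131.74 spread 0.1
end [-7.000000e-04 -1.526733e+02] at x=5: -152.68 spread 0.03
ledge [ 4.600000e-03 -1.294628e+02] at x=5: -129.44 spread 0.09
t 15.025 block xy [ -70.  -124.5] z 150.6 yaw -2.24 F [ 0.7  0.  -0.8]
150 [122, 120, 117, 115, 114, 116, 112, 98, 74, 56, 59, 79, 86, 90, 88, 87, 89, 90, 86, 87, 85, 89]
190 [97, 93, 88, 84, 87, 85, 80, 69, 54, 46, 58, 79, 90, 90, 88, 90, 90, 87, 90, 84, 88, 100]
230 [65, 59, 71, 84, 87, 90, 94, 98, 80, 60, 64, 86, 96, 100, 100, 101, 101, 100, 103, 110, 133, 142]
270 [128, 127, 126, 129, 130, 129, 127, 109, 82, 61, 64, 84, 99, 102, 103, 102, 105, 102, 101, 102, 102, 104]
front edge slope deg 0.04 x -25.16
```

The blank overhangs 23.2 mm and lies flush with the fence (slope 0.04°, front edge at x -25.2). Next is the hold-down ball.

```bash
cat > ball.py <<'E'
from h import *
A=[];b=[]
for n,(x0,y0,x1,y1) in [('scene',(350,125,395,165)),('side',(315,100,350,140))]:
    d=grab(n); hsv=cv2.cvtColor(d['frame'],cv2.COLOR_RGB2HSV); H,S,V=[hsv[...,i].astype(int) for i in range(3)]
    m=np.zeros(H.shape,bool); m[y0:y1,x0:x1]=1; m&=((H<6)|(H>174))&(S>150)&(V>150)
    v,u=np.nonzero(m); print(n,m.sum(),np.ptp(u),np.ptp(v),u.mean(),v.mean())
    T=d['cam_to_world']; r=T[:3,:3]@np.array([(u.mean()-d['cx'])/d['fx'],(v.mean()-d['cy'])/d['fy'],1]); r/=np.linalg.norm(r)
    Q=np.eye(3)-np.outer(r,r); A.append(Q); b.append(Q@T[:3,3])
X=np.linalg.lstsq(np.vstack(A),np.hstack(b),rcond=None)[0]; print(X,bl(X).round(1))
E
python3 ball.py
```

```text
scene 32 6 5 369.78125 141.40625
side 45 8 6 329.75555555555553 118.37777777777778
[ 0.58199475 -0.1368453   0.18620632] [  82.1 -102.3]
```

Request:
send_rows:
  rows:
    - [0,[0,0,-4],0]
    - [0,[0,-1,-4],0]
    - [0,[4,-1,0],0]
    - [0,[4,0,0],0]
    - [0,[4,0,0],0]
    - [0,[4,0,0],0]
    - [0,[4,0,0],0]
    - [0,[0,0,0],0]
    - [0,[0,0,0],0]

```text
t: 16.25
tool_pos: [0.6295, -0.1409, 0.2305]
tool_rot: [-3.141, 0.061, 0.002]
contact_force: [0.3, -0.4, 0.5]
opening: 0.0001
grip_force: 0.0
```

```bash
python3 -c "
from h import *
st()"; python3 ball.py
```

```text
t 16.25 block xy [ 129.7 -104.5] z 230.5 yaw -2.22 F [ 0.3 -0.4  0.5]
scene 31 6 5 369.741935483871 141.48387096774192
side 43 8 6 329.72093023255815 118.3953488372093
[ 0.58202944 -0.13673865  0.18606989] [  82.1 -102.2]
```

Request:
send_rows:
  rows:
    - [0,[0.3,0,0],0]
    - [0,[0,0,3],0]
    - [0,[0,0,2.7],0]
    - [0,[-1,0,0],0]
    - [0,[-1,0,0],0]
    - [0,[-0.6,0,0],0]
    - [0,[-0.6,0,0],0]
    - [0,[-0.6,0,0],0]
    - [0,[-0.6,0,0],0]

```text
t: 17.48
tool_pos: [0.5887, -0.1402, 0.1742]
tool_rot: [3.141, -0.062, 0.001]
contact_force: [0.6, -0.3, 0.8]
opening: -0.0001
grip_force: 0.4
```

Request:
send_rows:
  rows:
    - [0,[-0.6,0,0],0]
    - [0,[-0.6,0,0],0]
    - [0,[-0.6,0,0],0]
    - [0,[-0.6,0,0],0]
    - [0,[-0.5,0,0],0]
    - [0,[0,0,0],0]

```text
t: 18.23
tool_pos: [0.5596, -0.139, 0.1739]
tool_rot: [-3.141, 0.063, 0.0]
contact_force: [-0.3, -0.3, -1.1]
opening: -0.0001
grip_force: 0.0
```

```bash
python3 -c "
from h import *
st()"; python3 ball.py
```

```text
t 18.225 block xy [  59.8 -105.3] z 173.9 yaw -2.29 F [-0.3 -0.3 -1.1]
scene 28 6 5 379.32142857142856 150.85714285714286
side 34 5 6 346.6470588235294 124.08823529411765
[ 0.52901074 -0.13276697  0.18113011] [  29.  -100.3]
```

Request:
send_rows:
  rows:
    - [0,[0,0,0],0]
    - [0,[0,0,0],0]
    - [0,[0,0,0],0]
    - [0,[0,0,0],0]
    - [0,[0,0,0],0]
    - [0,[0,0,0],0]
    - [0,[0,0,0],0]
    - [0,[0,0,0],0]
    - [0,[0,0,0],0]
    - [0,[0,0,0],0]

```text
t: 19.58
tool_pos: [0.5599, -0.139, 0.1739]
tool_rot: [-3.141, 0.063, 0.0]
contact_force: [-0.4, -0.1, 0.1]
opening: 0.0
grip_force: 0.0
```

Request:
send_rows:
  rows:
    - [0,[1,0,0],0]
    - [0,[1,0,-2],0]
    - [0,[0,0,-5],0]
    - [0,[0,0,-5],0]
    - [0,[-4,-2,0],0]
    - [0,[-4,-2,0],0]
    - [0,[-4,0,0],0]
    - [0,[-4,0,0],0]
    - [0,[-1,0,0],0]
    - [0,[0,0,0],0]

```text
t: 20.82
tool_pos: [0.4121, -0.0932, 0.2944]
tool_rot: [3.141, -0.063, 0.002]
contact_force: [0.6, -0.7, -0.6]
opening: 0.0001
grip_force: 0.0
```

Run:
```python
from h import *
st(); d=grab('wrist'); a=d['frame'][:240,:,::-1]; s=grab('side')['frame'][105:225,285:405,::-1]; c=grab('scene')['frame'][130:250,290:410,::-1]
b=np.hstack([cv2.resize(x,(320,320),interpolation=cv2.INTER_CUBIC) for x in (s,c)]); cv2.imwrite('pics/fin.png',np.vstack([a,b]))
```

```text
t 20.825 block xy [-89.4 -65.4] z 294.4 yaw -2.3 F [ 0.6 -0.7 -0.6]
```

View pics/fin.png

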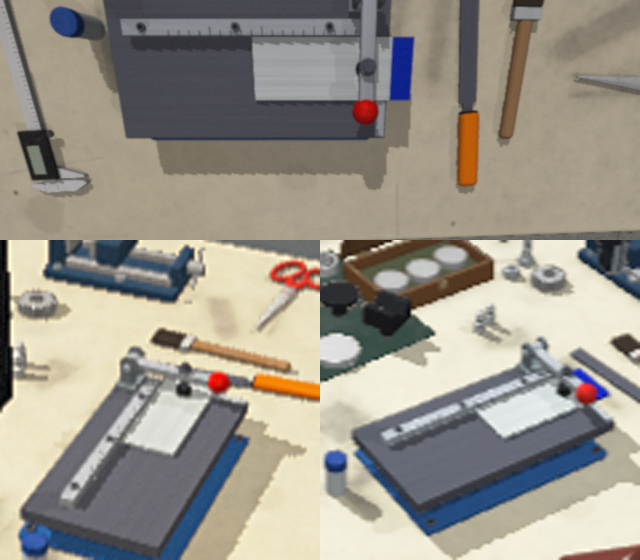

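The arm is down with its pad on the blank: ball at (365,112), blue at columns 391-413. A quick numeric check of the overhang before I hand in.

Run:
```python
from h import *
d=load('wrist'); f=d['frame'].astype(float); sat=f[...,2]-f[...,0]
def e(a,v,lo,hi,s):
    gr=s*np.gradient(a[v-1:v+2].mean(0)); k=np.argmax(gr[lo:hi])+lo; w=np.clip(gr[k-2:k+3],0,None); return (w*np.arange(k-2,k+3)).sum()/w.sum()
for v in (48,60,72,84,94):
    print(v,bl(ray(d,e(sat,v,380,400,1),v,.055)).round(1),bl(ray(d,e(sat,v,402,425,-1),v,.055)).round(1))
for v in (106,115,125,132): print(v,bl(ray(d,e(-sat,v,378,396,1),v,.05)).round(1))
```

```text
48 [  24.4 -132. ] [  24.4 -152.6]
60 [  13.2 -132.2] [  13.2 -152.6]
72 [   1.9 -132.1] [   1.9 -152.5]
84 [  -9.6 -132. ] [  -9.7 -152.5]
94 [ -19.4 -132.2] [ -19.5 -152.8]
106 [ -31.7 -129.6]
115 [ -40.9 -129.4]
125 [ -51.4 -129.6]
132 [ -58.8 -129.5]
```

The blank hasn't moved: it still overhangs about 23 mm and is square to the fence. Handing in.

```bash
python3 -c "
from h import *
print(ctrl.finish_job())"
```

```text
the job is handed in; nothing more can be done
None
```

The job is handed in, though no verdict came back: the blank lies flush against the fence, its whole blue end stands out past the ledge (about 23 mm overhang, 1–2.5 mm of it bare metal), and the hold-down pad rests on it.

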